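Load the instrument basket into the sanitiser and close it

TASK

Lift the small steel basket off its drying hooks without dropping it and lower it gently, upright, onto the floor of the sanitiser's chamber. Then slide the blue lid along its rails off the deck and over the chamber as far as the end stop, and press down its edge that still stands proud until the lid sits level all round. Leave the jar, bottle, can, cup and spatula on the counter where they are.

Things in the scene. Friction and masses are not known exactly. Their poses are not given: they have to be found in the camera images.
- basket: Open steel basket 90 (x) x 110 (y) x 45 mm, 0.3 kg, with a rigid bail (arched handle) in its yz plane: uprights at y = -50 and 50 mm and a 10 mm round crossbar along y, axis 90 mm above the origin. Origin: centre of the underside, z up. Starts hanging by the crossbar on the stand's two prongs, underside 60 mm above the counter, axes parallel to the stand's.
- basket_grip (a point): Centre of the red grip on the middle of the basket's crossbar: a block 14 (x) x 40 (y) x 14 (z) mm, 90 mm above the basket's origin; axes as the basket. Can be pinched from above, fingers closing along x, between the two prongs.
- stand: Fixed drying stand. Origin: on the counter below the hanging crossbar. Base plate 10 mm thick, x -45 to 115, y -75 to 75 mm. Two aluminium prongs 10 mm thick at y = -32 and 32 mm: from uprights at x = 88 mm they run level to x = -16 mm, axis 140 mm high, then turn up at 45 degrees. The hanging crossbar's axis is 150 mm high.
- prong_tips (a point): Midway between the open, upturned ends of the two prongs: 25 mm to -x of the stand's origin, 150 mm high (the tips' tops are at 155 mm). To come off, the basket must rise 12 to 28 mm (higher, its rim meets the prongs from below), then go 85 mm or more towards the stand's -x before it is raised further.
- sanitiser: Fixed white box, x -95 to 95, y -102 to 262 mm. Origin: on the counter below the chamber's centre, z up. Chamber open at the top, x -65 to 65, y -75 to 75 mm, floor at z = 10 mm. A ledge at z = 115 mm along its mouth carries the closed lid. Rails (inner faces x = -80.5 and 80.5 mm, tops z = 132 mm) guide the lid along y to the end stop, inner face y = -87 mm, top z = 132 mm.
- deck (a point): Centre of the sanitiser's grey deck, where the lid is parked: at y = 175 mm, z = 125 mm of the sanitiser, 10 mm higher than the ledge. The deck reaches from y = 89 to 262 mm between the rails.
- lid: Loose flat blue lid 156 (x) x 170 (y) x 10 mm, 0.35 kg, with a white lip on top along its +y edge, 120 mm long, 10 mm thick, 13 mm high. Origin: centre of the underside, z up; axes as the sanitiser. Starts on the deck. Home: origin at y about -2 mm of the sanitiser, its front edge down on the ledge, the lip edge left 10 mm high on the orange bar; pressed level, origin at z = 115 mm.
- lid_lip (a point): Middle of the outer (+y) face of the lid's lip: 85 mm from the lid's origin along y, 15 mm above the lid's underside. Pushing here towards -y slides the lid.
- interlock_bar (a joint): Orange bar 110 mm long, 10 mm thick, along x at y = 81 mm of the sanitiser, at the deck end of the chamber mouth. Slides straight down: 0 = up (top level with the deck), 0.0105 = fully down. Stiff (6 N) without a spring: it does not yield to the lid's weight and stays where it is pressed.
- jar: Bystander: jar with a red cap, 60 mm across, 55 mm high. Origin: centre of its underside.
- spatula: Bystander: red spatula 190 mm long lying on the counter along its x. Leave it.
- bottle: Bystander: amber bottle, 64 mm across, 140 mm high. Origin: centre of its underside.
- cup: Bystander: clear plastic cup, 72 mm across, 75 mm high. Origin: centre of its underside.
- can: Bystander: white can, 68 mm across, 95 mm high. Origin: centre of its underside.

How it is judged (in metres and radians):
On the way, in this order (a step that is already met when the one before it is completed fails the run):
1. the basket is off the hooks: touching nothing of the stand and clear of the prongs (contact force between basket and stand below 0.05 N and z of basket in the frame of stand above 0.066 m and x of basket in the frame of stand below -0.05 m), for 0.1 s.
2. the basket stands upright on the chamber floor, let go (x of basket in the frame of sanitiser between -0.03 and 0.03 m and y of basket in the frame of sanitiser between -0.035 and 0.035 m and z of basket in the frame of sanitiser between 0.005 and 0.014 m and angle between basket's own z axis and vertical below 0.06 rad and contact force between basket and the fingers below 0.05 N), for 0.2 s.
3. the lid lies over the chamber, against or close to the end stop (x of lid in the frame of sanitiser between -0.01 and 0.01 m and y of lid in the frame of sanitiser between -0.01 and 0.01 m and z of lid in the frame of sanitiser between 0.105 and 0.13 m), for 0.05 s.
4. the lid is pressed down level on its ledge, with the interlock bar down (x of lid in the frame of sanitiser between -0.01 and 0.01 m and y of lid in the frame of sanitiser between -0.01 and 0.01 m and z of lid in the frame of sanitiser between 0.112 and 0.1175 m and angle between the z axis of lid and the z axis of sanitiser, either way round below 0.022 rad and value of joint interlock_bar above 0.007 m), for 0.2 s.
At the end, for the whole second after the job is handed in: Basket at rest upright (0.06 rad) on the chamber floor (within 5 mm), within 30 mm (x) and 35 mm (y) of its centre; lid at rest over it within 10 mm in x and y of the sanitiser's origin, level to 0.022 rad, underside within 3 mm of the ledge (2.5 mm above); interlock bar down over 7 mm (all of step 4 and x of basket in the frame of sanitiser between -0.03 and 0.03 m and y of basket in the frame of sanitiser between -0.035 and 0.035 m and z of basket in the frame of sanitiser between 0.005 and 0.014 m and angle between basket's own z axis and vertical below 0.06 rad and linear speed of each of basket, lid below 0.02 m/s); the robot touches nothing.
It fails at once if the basket is dropped (falls freely) (contact force between basket and anything else below 0.02 N and linear speed of basket above 0.35 m/s).
It fails at once if the basket is tipped by more than 0.7 rad (angle between basket's own z axis and vertical above 0.7 rad).
It fails at once if the jar, spatula, bottle, cup or can is moved by more than 40 mm (distance of any of jar, spatula, bottle, cup, can from where it was at the start of the episode above 0.04 m).
It also fails if it takes over 58 s, if anything falls off the work surface, if the arm or the gripper's body presses on something with over 40 N, if the wrist force passes 120 N, or if a joint passes its speed limit or range.

ROBOT

A 6-joint arm with a two-finger parallel gripper is mounted at the origin on the work surface. World frame = base frame: x ahead of the robot, y to its left, z up, the work surface at z = 0. Lengths are in mm, angles in degrees, forces in N, time in s.
With the tool pointing down it reaches from about 325 to 775 mm from the base axis. Payload 9.3 kg.
Tool frame: the origin (TCP) lies midway between the tips of the shut fingers; the grasp point (between the pads) lies 19 mm behind it; z points along the fingers, y is the line along which they close (so a half turn about z gives the same grasp; the last joint's range is limited). The gripper opens to 85 mm and grips with 20 to 120 N. Pads are 22 mm wide; open, the fingers measure 114 mm over their backs; the gripper's body (76 mm by 85 mm) begins 54 mm behind the grasp point. The pads swing forward as they close: fully open they stand 13 mm farther back than shut.
Start: joints at [68.491, 14.817, 1.232, 76.415, 0, 81.257], TCP at [121.53, 536.402, 231.279] pointing down, gripper open.
Joint ranges: [-174.27, 174.27], [-52.1, 104.24], [-59.71, 78.15], [-110.17, 111.67], [-87.03, 83.33], [-180, 180]. Speed limits (degrees/s): [127.2, 127.2, 159.86, 180, 180, 180].

INTERFACE

Orientations are given as [roll, pitch, yaw] about the fixed x, y, z axes, in that order (R = Rz(yaw) Ry(pitch) Rx(roll)).
In Python, from bench import robot, optics, nets gives the robot as it stands.
- The arm moves only by the tool arm_command, never from a script. Its argument "plan" is a list of rows, each a list of 5 numbers: the shift along the tool's x, y, z in m, then the turn about the tool's z in degrees, then the closure, from -1 (fully open) to 1 (shut), so that 0 is half open. A call has 1 to 20 rows; each row is the pose to reach, as a shift and turn from the pose commanded when the call began, along the tool's axes at that moment; what a row does not reach only later rows make up. A row lasts 1/8 s, in which the tool goes at most 62.5 mm and 10.7 degrees, less where a joint would pass 70% of its speed; a pose out of reach is approached as far as the arm can. A call with a gripper value outside its range is refused whole. The fingers move at their own pace and stop on an object; "squeeze" is the grip in N (left out, the last holds). Time passes only in rows, so rows that repeat a pose let the fingers close. It gives the time, the measured TCP pose, the force, the opening and the grip force at its end, in the units of the state.
- robot.sense(): the state, without advancing time (a new reading comes with each control period).
- optics.read_camera(name): name is "side" or "top" or "wrist"; returns (picture, depth): 400x640x3 uint8, red, green, blue; 400x640 float32, mm along the optical axis (not along the pixel's ray), 0 where there is no reading.
- optics.camera_params(name): a dict with "intrinsics" (3x3 intrinsics, pixels), "position" and "attitude" of the camera in the world. Camera axes: x right, y down, z forward; pixel columns grow to the right and rows downward; lengths in mm; the calibration is good to about 2 mm. A picture is of the moment at which its call begins: read the wrist's pose just before it. camera_params takes no time and is no camera call; for the wrist camera it gives the pose at the moment of the call.
- robot.job_done(): hands the job in; it is judged then, once.
Trained networks look in the newest picture that a camera, given by its name, has taken for a name from the list of things; names that differ only in an ending like _2 or _b are one class to them, and where a whole thing is asked for, a point or a joint stands for the part that bears it (a point fixed in the world has none). Each returns a list of dicts, best first, with "confidence" (0 to 1); they miss things now and then, are a little off and sometimes report something else, mostly with a low value. They report only what shows in the picture. A call takes as long as a camera call.
- nets.search_frame(camera, label): "extent" ([centre column, centre row, width, height] in pixels, round what is visible of it).
The state is a dict: "time": time; "q": joint angles; "dq": joint speeds; "joint_efforts": joint torques, N m; "tool_pos": TCP position; "tcp_rot": TCP orientation; "ft_force": force on the tool from outside, world axes, zero at the start; "torque": the same for the moment, N m; "width": opening from 0.0 (shut) to 1.0 (fully open); "grip_force": force on a finger pad.
Only numpy, scipy, OpenCV 4.12 (cv2) and the standard library are available. Lean on these libraries where they do the work, as an engineer would, in place of code of your own. Each camera call takes 0.05 s, during which the arm holds its last target. There are 200 camera calls.

## Working session

There is one attempt and no reset: what is moved stays moved. The work goes in short steps, Python scripts to look and compute and a tool call to move; the robot and the scene stay as the last step left them, time stands still between calls to the robot, and variables do not carry over. Pictures are saved under pics/ and viewed, at most 10 in all, crops included, and the job is handed in when it is done.

Besides the shell and the picture viewer there is one more tool, called after "Call:" as name([rows], argument=value, ...), one row to a line, values as JSON. arm_command: Moves the arm, as the interface text tells. Its arguments: {"type":"object","properties":{"plan":{"type":"array"},"squeeze":{"type":"number"}},"required":["plan"]}

```bash
mkdir -p pics
cat > h.py <<'E'
import numpy as np, cv2
from bench import robot, optics, nets
from scipy.spatial.transform import Rotation as R
def cam(name):
    p=optics.camera_params(name); return np.array(p["intrinsics"]),np.array(p["position"]),p["attitude"]
E
python3 - <<'E'
from h import *
print(robot.sense())
for c in ("side","top","wrist"):
    p=optics.camera_params(c); print(c,p)
    im,d=optics.read_camera(c); cv2.imwrite(f"pics/{c}0.png",im[:,:,::-1]); np.savez(f"{c}0.npz",im=im,d=d)
    for l in ("basket","basket_grip","stand","sanitiser","deck","lid","lid_lip","interlock_bar","jar","bottle","cup","can","spatula"):
        if c=="wrist" and l not in("basket","basket_grip","lid","lid_lip"): continue
        try: r=nets.search_frame(c,l)
        except Exception as e: r=str(e)[:80]
        print(l,[(np.round(x["extent"]).tolist(),round(x["confidence"],2)) for x in r][:2] if isinstance(r,list) else r)
E
```

```text
{'time': 0.0, 'q': array([6.84902964e+01, 1.48498450e+01, 1.18892843e+00, 7.64140906e+01,
       1.23580952e-04, 8.12556183e+01]), 'dq': array([-0.01828145, -0.04050251,  0.02221903, -0.01002376, -0.0535681 ,
        0.00294216]), 'joint_efforts': array([-1.40608816e-03, -5.55647457e+01,  3.44524348e+01,  1.38408219e-02,
       -2.84075686e-04,  1.74602826e-05]), 'tool_pos': array([121.43770132, 536.14114576, 230.66914725]), 'tcp_rot': array([-1.79925883e+02, -1.15252183e-02,  1.67234671e+02]), 'ft_force': array([-0.07772305,  0.09276659,  0.52938969]), 'torque': array([ 0.02829431, -0.01266054,  0.03598025]), 'grip_force': 0.0, 'width': 0.997550591807567}
side {'intrinsics': array([[455.59818553,   0.        , 321.62340773],
       [  0.        , 455.59818553, 194.26957932],
       [  0.        ,   0.        ,   1.        ]]), 'position': array([ -53.215231  , -684.25822635,  990.17196721]), 'attitude': array([-132.53433025,    1.00612684,  -36.94131379])}
basket [([432.0, 311.0, 64.0, 63.0], 0.73)]
basket_grip []
stand [([432.0, 314.0, 89.0, 101.0], 0.91)]
sanitiser [([323.0, 222.0
[... 1133 characters left out ...]
7)]
lid_lip [([305.0, 195.0, 60.0, 67.0], 0.94)]
interlock_bar [([337.0, 199.0, 8.0, 33.0], 0.68)]
jar []
bottle [([375.0, 126.0, 22.0, 25.0], 0.74), ([336.0, 203.0, 124.0, 82.0], 0.44)]
cup [([205.0, 216.0, 22.0, 24.0], 0.85)]
can [([411.0, 128.0, 25.0, 21.0], 0.79), ([460.0, 192.0, 52.0, 53.0], 0.74)]
spatula [([257.0, 272.0, 52.0, 21.0], 0.59)]
wrist {'intrinsics': array([[312.73392084,   0.        , 323.82795383],
       [  0.        , 312.73392084, 207.10441504],
       [  0.        ,   0.        ,   1.        ]]), 'position': array([ 46.79096008, 553.0100744 , 373.90948965]), 'attitude': array([1.62728631e+02, 2.79768365e-02, 7.71982741e+01])}
basket []
basket_grip []
lid []
lid_lip []
```

Run:
```python
import numpy as np,cv2
a=cv2.imread("pics/top0.png")[110:310,190:510]; b=cv2.imread("pics/side0.png")[130:380,200:500]
cv2.imwrite("pics/topc.png",cv2.resize(a,(800,500),interpolation=cv2.INTER_CUBIC))
cv2.imwrite("pics/sidec.png",cv2.resize(b,(720,600),interpolation=cv2.INTER_CUBIC))
```

```text
(no output)
```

View pics/topc.png

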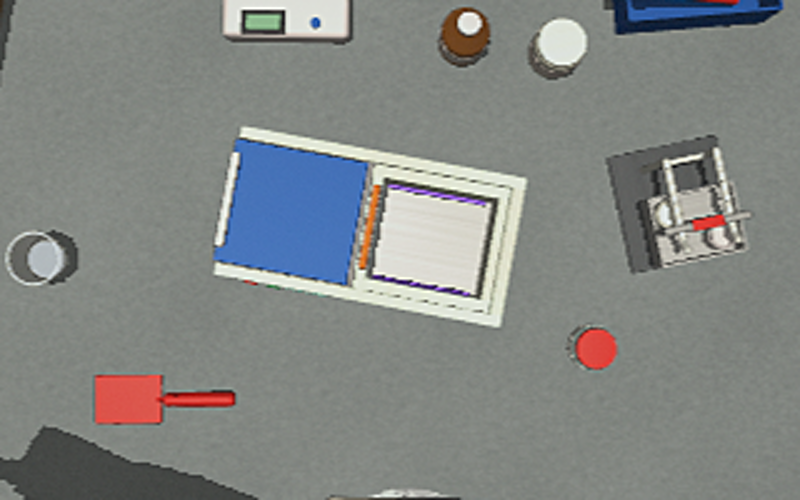

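View pics/sidec.png

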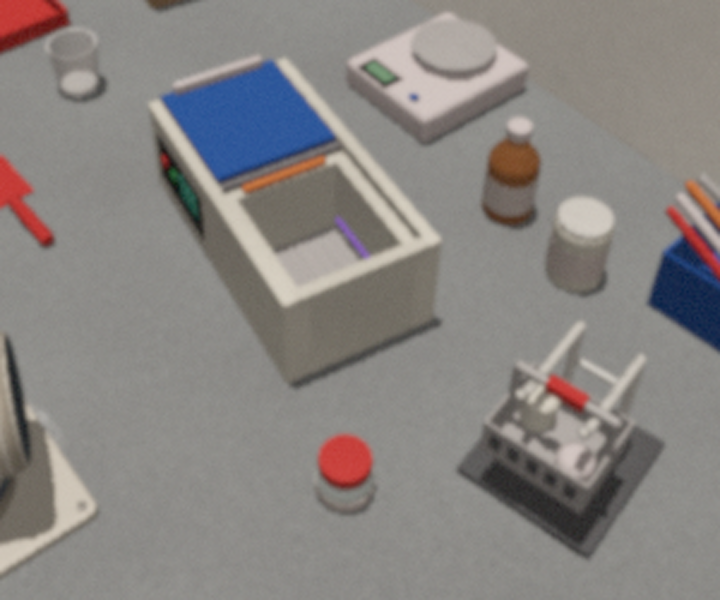

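```bash
cat >> h.py <<'E'
def Rm(att): return R.from_euler('xyz',att,degrees=True).as_matrix()
def ray(name_or_p,uv):
    p=optics.camera_params(name_or_p) if isinstance(name_or_p,str) else name_or_p
    d=Rm(p["attitude"])@np.linalg.solve(np.array(p["intrinsics"]),[uv[0],uv[1],1.0]); return np.array(p["position"]),d
def atz(p,uv,z):
    o,d=ray(p,uv); return o+d*(z-o[2])/d[2]
def tri(rays):
    A=np.zeros((3,3));b=np.zeros(3)
    for o,d in rays:
        d=d/np.linalg.norm(d);M=np.eye(3)-np.outer(d,d);A+=M;b+=M@o
    return np.linalg.solve(A,b)
def cloud(p,dep):
    v,u=np.mgrid[:400,:640];K=np.array(p["intrinsics"])
    c=np.stack([(u-K[0,2])/K[0,0]*dep,(v-K[1,2])/K[1,1]*dep,dep],-1)
    return c@Rm(p["attitude"]).T+np.array(p["position"])
def hsv(im): return cv2.cvtColor(im,cv2.COLOR_RGB2HSV)
def red(im):
    h=hsv(im); return (((h[...,0]<8)|(h[...,0]>172))&(h[...,1]>130)&(h[...,2]>70)).astype(np.uint8)
def blue(im):
    h=hsv(im); return ((abs(h[...,0].astype(int)-110)<15)&(h[...,1]>120)&(h[...,2]>60)).astype(np.uint8)
def blob(m,box):
    u0,v0,u1,v1=box; mm=np.zeros_like(m); mm[v0:v1,u0:u1]=m[v0:v1,u0:u1]
    n,l,s,c=cv2.connectedComponentsWithStats(mm); k=1+np.argmax(s[1:,4]); return c[k],s[k,4],(l==k).astype(np.uint8)
E
python3 - <<'E'
from h import *
T=np.load("top0.npz");S=np.load("side0.npz")
ct,at,_=blob(red(T["im"]),(445,180,495,215)); cs,as_,_=blob(red(S["im"]),(400,270,465,320))
print("grip px",ct,at,cs,as_, "tri",tri([ray("top",ct),ray("side",cs)]), "at z150",atz("top",ct,150),atz("side",cs,150))
P=cloud(optics.camera_params("top"),T["d"])
print("depth at grip",P[int(round(ct[1])),int(round(ct[0]))])
m,a,msk=blob(blue(T["im"]),(270,150,345,235)); 
r=cv2.minAreaRect(cv2.findContours(msk,0,2)[0][0]); bx=cv2.boxPoints(r)
print("lid px",m,a,"heights",np.percentile(P[msk>0][:,2],[10,50,90]))
print([atz("top",b,135).round(1) for b in bx], atz("top",m,135))
ms,a2,_=blob(blue(S["im"]),(260,150,345,210)); print("lid tri",tri([ray("top",m),ray("side",ms)]))
# sanitiser outer
k=np.zeros((400,640),bool);k[150:250,265:410]=1
q=(k&(P[...,2]>110)&(P[...,2]<160)).astype(np.uint8)
_,a,q=blob(q,(265,150,410,250)); cn=max(cv2.findContours(q,0,2)[0],key=cv2.contourArea)
r=cv2.minAreaRect(cn);bx=cv2.boxPoints(r)
print("san",[atz("top",b,132).round(1) for b in bx])
print("san from picture",[atz("top",(190+u/2.5,110+v/2.5),132).round(1) for u,v in[(238,128),(525,178),(500,326),(214,272)]])
# stand base plate
print("stand base corners",[atz("top",(190+u/2.5,110+v/2.5),10).round(1) for u,v in[(607,158),(716,137),(634,272)]])
print("crossbar ends",[atz("top",(190+u/2.5,110+v/2.5),150).round(1) for u,v in[(657,231),(748,214)]])
for n,(u,v) in dict(jar=(596,348),bottle=(468,22),can=(562,42)).items(): print(n,atz("top",(190+u/2.5,110+v/2.5),{'jar':55,'bottle':140,'can':95}[n]))
E
```

```text
grip px [473.18518519 198.57407407] 54 [435.7008547  293.31623932] 117 tri [ 488.47857693 -355.9242359   152.48354984] at z150 [ 489.12137084 -357.10956603  150.        ] [ 489.46446899 -354.5394876   150.        ]
depth at grip [ 487.46735334 -354.63125988  157.08051977]
lid px [307.11609603 194.37977174] 2541 heights [130.94404717 135.74909551 140.39291996]
[array([430.3, 257.4, 135. ]), array([584.1, 232.6, 135. ]), array([556.4,  66. , 135. ]), array([403. ,  91.2, 135. ])] [492.80311459 158.33651212 135.        ]
lid tri [493.28883009 158.72634819 126.99814567]
san [array([414.1, 264.4, 132. ]), array([602.2, 233.7, 132. ]), array([ 540.5, -132.6,  132. ]), array([ 353.4, -100.6,  132. ])]
san from picture [array([596.3, 229.9, 132. ]), array([ 540.1, -132.4,  132. ]), array([ 353.9, -104. ,  132. ]), array([414.2, 255.9, 132. ])]
stand base corners [array([ 578.8, -258.2,   10. ]), array([ 610.1, -404.8,   10. ]), array([ 425.5, -296.5,   10. ])]
crossbar ends [array([ 476. , -294.3,  150. ]), array([ 499.3, -406.4,  150. ])]
jar [ 324.72337581 -238.42987616   55.        ]
bottle [734.41515115 -56.97811128 140.        ]
can [ 719.6627586  -182.10790593   95.        ]
```

Call:
arm_command([
  [-0.407,-0.355,-0.049,32,-1],
  [-0.407,-0.355,-0.049,32,-1],
  [-0.407,-0.355,-0.049,32,-1],
  [-0.407,-0.355,-0.049,32,-1],
  [-0.407,-0.355,-0.049,32,-1],
  [-0.407,-0.355,-0.049,32,-1],
  [-0.407,-0.355,-0.049,32,-1],
  [-0.407,-0.355,-0.049,32,-1],
  [-0.407,-0.355,-0.049,32,-1],
  [-0.5556,-0.7892,-0.009,65.2,-1],
  [-0.5556,-0.7892,-0.009,65.2,-1],
  [-0.5556,-0.7892,-0.009,65.2,-1],
  [-0.5556,-0.7892,-0.009,65.2,-1],
  [-0.5556,-0.7892,-0.009,65.2,-1],
  [-0.5556,-0.7892,-0.009,65.2,-1],
  [-0.5556,-0.7892,-0.009,65.2,-1],
  [-0.5556,-0.7892,-0.009,65.2,-1],
  [-0.5556,-0.7892,-0.009,65.2,-1],
  [-0.5556,-0.7892,-0.009,65.2,-1],
  [-0.5556,-0.7892,-0.009,65.2,-1],
])

```text
time: 4.15
tool_pos: [489.2, -354.7, 241.1]
tcp_rot: [180.0, 0.0, 102.1]
ft_force: [0.2, -0.4, -0.7]
width: 1.0
grip_force: 0.0
```

Run:
```python
from h import *
s=robot.sense();p=optics.camera_params("wrist");im,d=optics.read_camera("wrist")
np.savez("w1.npz",im=im,d=d);cv2.imwrite("pics/w1.png",im[:,:,::-1])
print(s["time"],s["tool_pos"],s["tcp_rot"],p["position"],p["attitude"])
r=nets.search_frame("wrist","basket_grip");print(r[:2])
c,a,m=blob(red(im),(100,60,560,380));rr=cv2.minAreaRect(cv2.findContours(m,0,2)[0][0])
bx=cv2.boxPoints(rr);print(c,a,rr)
P=cloud(p,d);print("depth",np.median(P[m>0],0),"at 150",atz(p,c,152),[atz(p,b,157).round(1) for b in bx])
o=tri([ray(p,c),ray("top",[473.2,198.6]),ray("side",[435.7,293.3])]);print("tri",o,"pair",tri([ray(p,c),ray("side",[435.7,293.3])]))
```

```text
4.15 [ 489.22603461 -354.66157819  241.06847926] [1.79968717e+02 3.70600247e-02 1.02122150e+02] [ 472.19664618 -280.80918873  383.63224548] [ 1.62707524e+02 -8.08285759e-02  1.20883641e+01]
[{'extent': [324.6, 202.6, 99.6, 144.2], 'confidence': 0.59}]
[323.0263789  212.26978417] 834 ((322.88616943359375, 211.99122619628906), (50.327911376953125, 17.268268585205078), 88.69805145263672)
depth [ 487.6446632  -353.81968583  156.83379927] at 150 [ 487.89006836 -355.50923845  152.        ] [array([ 476.6, -336. ,  157. ]), array([ 489.1, -333. ,  157. ]), array([ 498.7, -372.3,  157. ]), array([ 485.6, -375.4,  157. ])]
tri [ 488.24310436 -355.76019723  152.47179976] pair [ 487.90398378 -355.41986416  152.38883186]
```

View pics/w1.png

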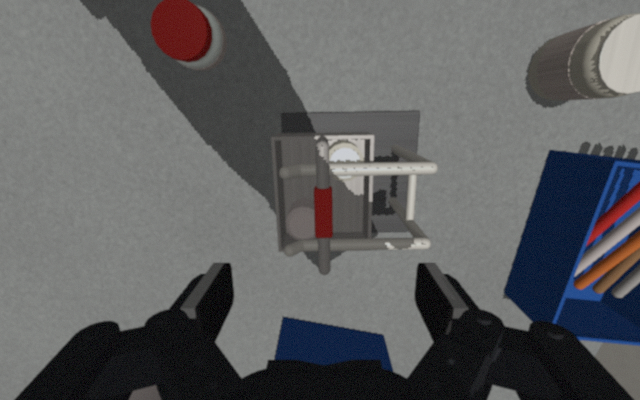

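Call:
arm_command([
  [0,-0.001,0.05,-1.3,-1],
  [0,-0.001,0.085,-1.3,-1],
  [0,-0.001,0.1085,-1.3,-1],
  [0,-0.001,0.1085,-1.3,-1],
  [0,-0.001,0.1085,-1.3,1],
  [0,-0.001,0.1085,-1.3,1],
  [0,-0.001,0.1085,-1.3,1],
  [0,-0.001,0.1085,-1.3,1],
  [0,-0.001,0.1085,-1.3,1],
  [0,-0.001,0.1085,-1.3,1],
  [0,-0.001,0.1085,-1.3,1],
  [0,-0.001,0.1085,-1.3,1],
], squeeze=60)

```text
time: 5.75
tool_pos: [488.2, -356.5, 132.3]
tcp_rot: [180.0, 0.0, 103.3]
ft_force: [-0.5, -0.2, 6.5]
width: 0.15
grip_force: 59.6
```

Call:
arm_command([
  [0,0,-0.007,0,1],
  [0,0,-0.014,0,1],
  [0,0,-0.02,0,1],
  [0,0,-0.02,0,1],
])

```text
time: 6.25
tool_pos: [488.2, -356.4, 152.2]
tcp_rot: [180.0, 0.0, 103.3]
ft_force: [-0.3, 0.8, -3.9]
width: 0.151
grip_force: 58.6
```

Call:
arm_command([
  [0,-0.02,0,0,1],
  [0,-0.045,0,0,1],
  [0,-0.07,0,0,1],
  [0,-0.095,0,0,1],
  [0,-0.105,0,0,1],
  [0,-0.105,0,0,1],
  [0,-0.105,-0.03,0,1],
  [0,-0.105,-0.07,0,1],
  [0,-0.105,-0.11,0,1],
  [0,-0.105,-0.13,0,1],
  [0,-0.105,-0.13,0,1],
])

```text
time: 7.62
tool_pos: [386.9, -380.7, 282.9]
tcp_rot: [179.9, 0.1, 103.4]
ft_force: [0.2, 0.4, -4.0]
width: 0.149
grip_force: 59.2
```

Call:
arm_command([
  [0.017,0.008,0,3,1],
  [0.051,0.024,0,6,1],
  [0.095,0.045,0,9,1],
  [0.14,0.066,0,12,1],
  [0.185,0.087,0,15,1],
  [0.23,0.108,0,18,1],
  [0.275,0.13,0,20,1],
  [0.31,0.146,0,22,1],
  [0.33,0.156,0,23,1],
  [0.34,0.16,0,23,1],
  [0.34,0.16,0,23,1],
])

```text
time: 9.0
tool_pos: [463.0, -12.4, 281.1]
tcp_rot: [-179.9, 0.0, 80.4]
ft_force: [-0.1, 0.4, -4.5]
width: 0.152
grip_force: 59.1
```

Run:
```python
from h import *
s=robot.sense();p=optics.camera_params("wrist");im,d=optics.read_camera("wrist")
np.savez("w2.npz",im=im,d=d)
it,dt=optics.read_camera("top");np.savez("t2.npz",im=it,d=dt)
print(s["time"],s["tool_pos"],s["tcp_rot"])
o=np.array([464,-13.]);y=np.deg2rad(-9.6)
def w(x,yy,z): return np.array([*(o+[x*np.cos(y)-yy*np.sin(y),x*np.sin(y)+yy*np.cos(y)]),z])
def proj(P):
    c=Rm(p["attitude"]).T@(P-np.array(p["position"]));K=np.array(p["intrinsics"]);return (K@c/c[2])[:2]
v=im[:,:,::-1].copy()
for a,b,z in [(80.5,262,132),(80.5,-87,132),(-80.5,-87,132),(-80.5,262,132),(65,75,115),(65,-75,115),(-65,-75,115),(-65,75,115),(-95,100,132),(95,100,132)]:
    q=proj(w(a,b,z)); print(a,b,q.round()); cv2.drawMarker(v,tuple(int(t) for t in q.round()),(0,255,0),0,10)
cv2.imwrite("pics/w2.png",v)
c,a,m=blob(red(im),(100,60,560,380));print("grip",c,a)
```

```text
9.0 [463.01137392 -12.39432856 281.0685886 ] [-1.79936323e+02  6.74444836e-03  8.04246090e+01]
80.5 262 [ 439. -163.]
80.5 -87 [403. 273.]
-80.5 -87 [249. 273.]
-80.5 262 [ 214. -163.]
65 75 [395. 111.]
65 -75 [386. 255.]
-65 -75 [266. 255.]
-65 75 [257. 111.]
-95 100 [217.  81.]
95 100 [436.  81.]
grip [323.76056911 284.9995935 ] 2460
```

View pics/w2.png

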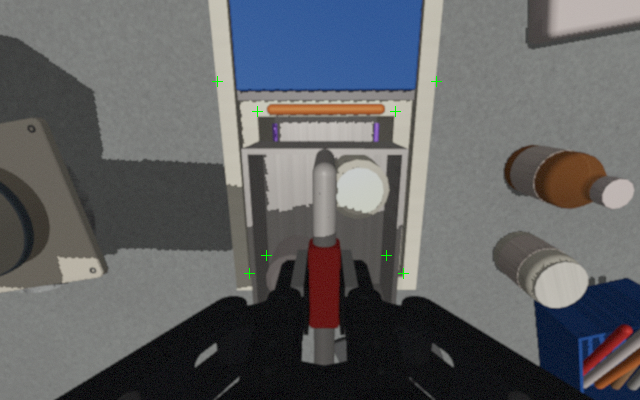

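Call:
arm_command([
  [0,0,0.02,0,1],
  [0,0,0.06,0,1],
  [0,0,0.1,0,1],
  [0,0,0.14,0,1],
  [0,0,0.17,0,1],
  [0,0,0.185,0,1],
  [0,0,0.191,0,1],
  [0,0,0.195,0,1],
  [0,0,0.197,0,1],
  [0,0,0.198,0,1],
  [0,0,0.199,0,1],
])

```text
time: 10.48
tool_pos: [463.3, -12.8, 83.1]
tcp_rot: [180.0, 0.0, 80.3]
ft_force: [0.5, -0.6, -3.8]
width: 0.152
grip_force: 59.1
```

Not yet touching; a few more 0.5 mm steps.

Call:
arm_command([
  [0,0,0.0005,0,1],
  [0,0,0.001,0,1],
  [0,0,0.0015,0,1],
  [0,0,0.0015,0,1],
])

```text
time: 10.98
tool_pos: [463.8, -12.8, 82.7]
tcp_rot: [179.9, 0.0, 80.3]
ft_force: [-2.6, 1.0, 13.7]
width: 0.152
grip_force: 61.4
```

Call:
arm_command([
  [0,0,-0.0005,0,1],
  [0,0,-0.0005,0,0.2],
  [0,0,-0.0005,0,0.2],
  [0,0,-0.0005,0,0.2],
  [0,0,-0.0005,0,0.2],
  [0,0,-0.0005,0,0.2],
  [0,0,-0.02,0,0.2],
  [0,0,-0.06,0,0.2],
  [0,0,-0.12,0,0.2],
  [0,0,-0.18,0,0.2],
  [0,0,-0.2,0,0.2],
  [0,0,-0.2,0,0.2],
])

```text
time: 12.48
tool_pos: [463.7, -12.8, 282.4]
tcp_rot: [179.8, 0.0, 80.3]
ft_force: [0.6, -0.1, -0.8]
width: 0.4
grip_force: 0.0
```

Run:
```python
from h import *
s=robot.sense();p=optics.camera_params("wrist");im,d=optics.read_camera("wrist")
np.savez("w3.npz",im=im,d=d);cv2.imwrite("pics/w3.png",im[:,:,::-1])
print(s["time"],s["tool_pos"],s["tcp_rot"],s["width"],s["ft_force"])
c,a,m=blob(red(im),(100,60,560,380));P=cloud(p,d);print("grip",c,a,np.median(P[m>0],0),atz(p,c,105))
h=hsv(im);om=((abs(h[...,0].astype(int)-13)<8)&(h[...,1]>150)&(h[...,2]>120)).astype(np.uint8)
c,a,m=blob(om,(230,60,420,160));print("bar",c,a,np.median(P[m>0],0),atz(p,c,125))
```

```text
12.475 [463.67139998 -12.84838723 282.37304594] [1.79840189e+02 6.69685244e-03 8.03373750e+01] 0.399863080048528 [ 0.64313278 -0.07855973 -0.8435514 ]
grip [323.56923077 183.84175824] 455 [463.48479963 -11.11481909 107.09412195] [463.44390595 -11.33278204 105.        ]
bar [324.37409326 108.46735751] 965 [476.84337927  62.47608029 124.07057296] [476.79434499  62.66855844 125.        ]
```

View pics/w3.png

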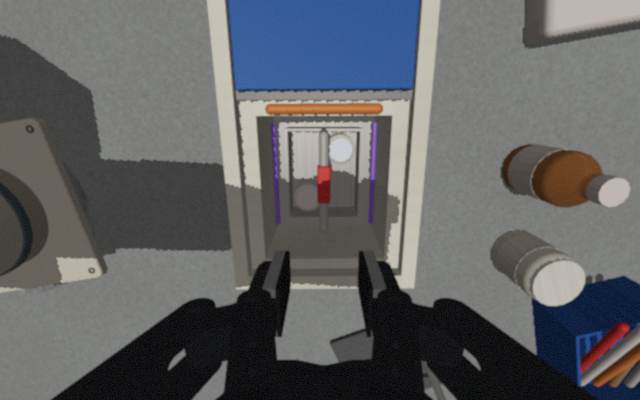

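Call:
arm_command([
  [0.03,0,0,0,1],
  [0.09,0,0,0,1],
  [0.15,0,0,0,1],
  [0.21,0,0,0,1],
  [0.27,0,0,0,1],
  [0.3,0,0.02,0,1],
  [0.302,0,0.06,0,1],
  [0.302,0,0.11,0,1],
  [0.302,0,0.143,0,1],
  [0.302,0,0.143,0,1],
  [0.29,0,0.143,0,1],
  [0.28,0,0.143,0,1],
  [0.272,0,0.143,0,1],
  [0.264,0,0.143,0,1],
  [0.256,0,0.143,0,1],
  [0.256,0,0.143,0,1],
])

```text
time: 14.52
tool_pos: [505.9, 238.8, 138.3]
tcp_rot: [-180.0, 0.0, 80.3]
ft_force: [-0.5, 0.7, 0.2]
width: -0.004
grip_force: 0.0
```

Run:
```python
from h import *
s=robot.sense();it,dt=optics.read_camera("top")
im,d=optics.read_camera("side")
cv2.imwrite("pics/s4.png",cv2.resize(np.hstack([im[130:300,240:420,::-1],it[150:320,255:435,::-1]]),(800,378)))
print(s["time"],s["tool_pos"],s["tcp_rot"],s["ft_force"])
```

```text
14.525 [505.90311188 238.78573271 138.30369143] [-1.79990965e+02  4.16302413e-02  8.02881845e+01] [-0.49233063  0.72483688  0.20037101]
```

View pics/s4.png

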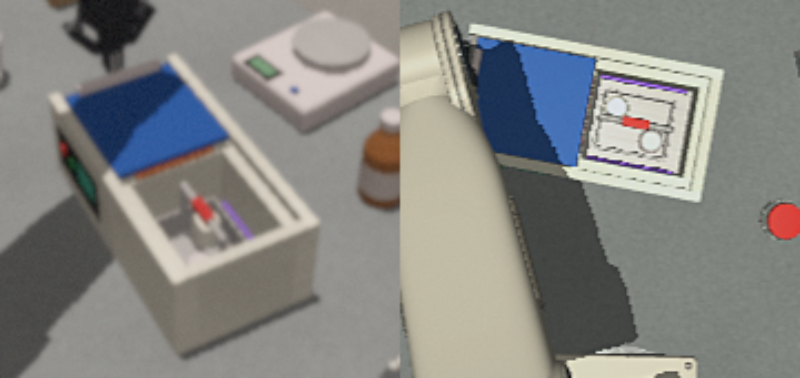

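Call:
arm_command([
  [-0.012,0,0,0,1],
  [-0.027,0,0,0,1],
  [-0.042,0,0,0,1],
  [-0.057,0,0,0,1],
  [-0.072,0,0,0,1],
  [-0.087,0,0,0,1],
  [-0.1,0,0,0,1],
  [-0.113,0,0,0,1],
  [-0.126,0,0,0,1],
  [-0.138,0,0,0,1],
  [-0.148,0,0,0,1],
  [-0.148,0,0,0,1],
])

```text
time: 16.12
tool_pos: [481.2, 92.9, 138.3]
tcp_rot: [180.0, 0.0, 80.3]
ft_force: [-0.0, 0.5, -0.7]
width: -0.001
grip_force: 0.0
```

Run:
```python
from h import *
s=robot.sense()
im,d=optics.read_camera("side");it,dt=optics.read_camera("top")
cv2.imwrite("pics/s5.png",cv2.resize(np.hstack([im[130:300,240:420,::-1],it[150:320,275:455,::-1]]),(800,378)))
print(s["time"],s["tool_pos"],s["tcp_rot"],s["ft_force"])
```

```text
16.125 [481.20983345  92.90726421 138.32890849] [1.79996510e+02 2.48393997e-02 8.02735178e+01] [-0.00557944  0.53378538 -0.65956413]
```

View pics/s5.png

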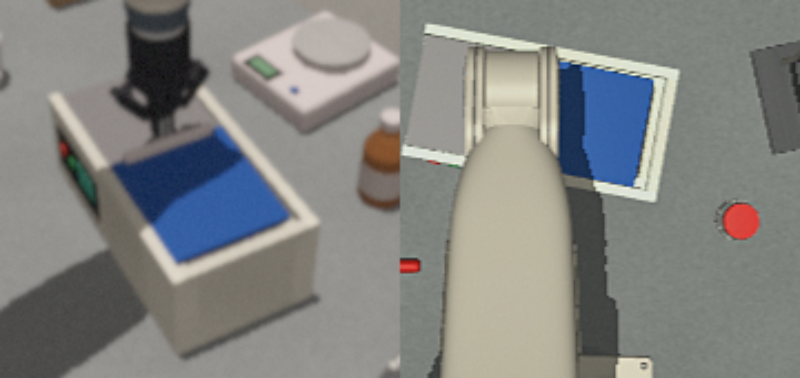

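Call:
arm_command([
  [-0.004,0,0,0,1],
  [-0.008,0,0,0,1],
  [-0.011,0,0,0,1],
  [-0.013,0,0,0,1],
  [-0.013,0,0,0,1],
])

```text
time: 16.85
tool_pos: [479.1, 80.7, 138.3]
tcp_rot: [180.0, 0.0, 80.3]
ft_force: [-0.7, -0.2, 0.5]
width: 0.002
grip_force: 0.0
```

Call:
arm_command([
  [-0.0015,0,0,0,1],
  [-0.003,0,0,0,1],
  [-0.0045,0,0,0,1],
  [-0.006,0,0,0,1],
])

```text
time: 17.35
tool_pos: [477.9, 75.4, 138.2]
tcp_rot: [-180.0, -0.1, 80.3]
ft_force: [-0.5, 8.1, 0.4]
width: 0.0
grip_force: 4.0
```

Call:
arm_command([
  [-0.0008,0,0,0,1],
  [-0.0015,0,0,0,1],
  [-0.0015,0,0,0,1],
])

```text
time: 17.73
tool_pos: [477.3, 75.2, 138.2]
tcp_rot: [-179.9, -0.2, 80.4]
ft_force: [-0.7, 10.8, 1.2]
width: 0.002
grip_force: 5.7
```

Call:
arm_command([
  [0.012,0,0,0,1],
  [0.012,0,-0.025,0,1],
  [0.0,0,-0.03,0,1],
  [-0.014,0,-0.03,0,1],
  [-0.014,0,-0.03,0,1],
  [-0.014,0,-0.02,0,1],
  [-0.014,0,-0.013,0,1],
  [-0.014,0,-0.01,0,1],
  [-0.014,0,-0.008,0,1],
  [-0.014,0,-0.006,0,1],
  [-0.014,0,-0.006,0,1],
])

```text
time: 19.1
tool_pos: [475.6, 59.8, 144.3]
tcp_rot: [180.0, -0.0, 80.3]
ft_force: [-0.3, -0.1, 0.0]
width: -0.004
grip_force: 0.2
```

Run:
```python
from h import *
s=robot.sense()
im,d=optics.read_camera("side");iw,dw=optics.read_camera("wrist")
cv2.imwrite("pics/s6.png",np.hstack([cv2.resize(im[150:270,260:400,::-1],(467,400),interpolation=2),iw[60:,160:480,::-1][:, :][:340].copy() if 0 else cv2.resize(iw[140:400,220:430,::-1],(323,400))]))
P=cloud(optics.camera_params("side"),d)
m,a,msk=blob(blue(im),(260,150,400,280));q=P[msk>0]
u=np.array([.1668,.986]);n=np.array([.986,-.1668]);o=np.array([463.5,-15.5])
yy=(q[:,:2]-o)@u
for a,b in[(-85,-60),(-60,-30),(-30,0),(0,30),(30,60),(60,80)]:
    k=(yy>a)&(yy<b); print(a,b,k.sum(),np.median(q[k,2]) if k.any() else None)
print(np.percentile(yy,[1,99]))
```

```text
-85 -60 298 124.57156937828444
-60 -30 497 125.5438588810814
-30 0 481 126.48677716819611
0 30 457 127.76515350617422
30 60 435 128.80623841999295
60 80 156 129.4231322478468
[-76.8929196   69.88386098]
```

View pics/s6.png

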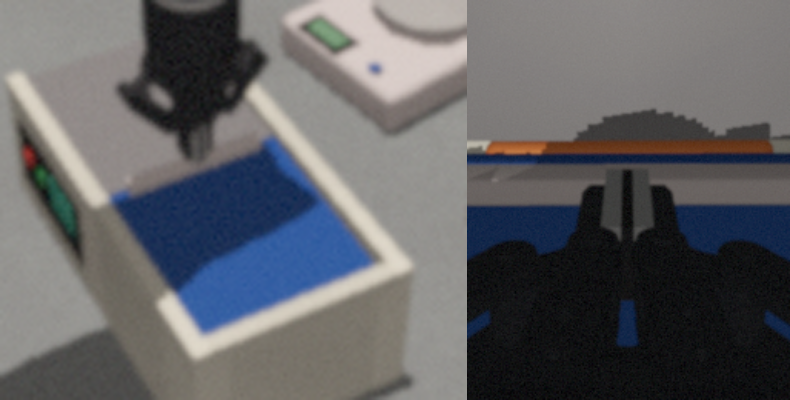

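Call:
arm_command([
  [0,0,0.002,0,1],
  [0,0,0.004,0,1],
  [0,0,0.0055,0,1],
  [0,0,0.006,0,1],
  [0,0,0.0065,0,1],
  [0,0,0.0065,0,1],
])

```text
time: 19.95
tool_pos: [475.7, 59.8, 138.0]
tcp_rot: [180.0, -0.0, 80.3]
ft_force: [1.2, 3.1, 7.1]
width: 0.004
grip_force: 3.0
```

Call:
arm_command([
  [0,0,0.001,0,1],
  [0,0,0.0015,0,1],
  [0,0,0.0015,0,1],
])

```text
time: 20.32
tool_pos: [475.8, 59.7, 137.9]
tcp_rot: [179.9, -0.0, 80.3]
ft_force: [-5.3, 2.1, 20.9]
width: -0.001
grip_force: 10.5
```

Bottomed out (21 N, no further travel). Retreat upward and check.

Call:
arm_command([
  [0,0,0,0,1],
  [0,0,-0.005,0,1],
  [0,0,-0.03,0,1],
  [0,0,-0.08,0,1],
  [0,0,-0.13,0,1],
  [0.1,0,-0.16,0,1],
  [0.16,0,-0.16,0,1],
  [0.16,0,-0.16,0,1],
])

```text
time: 21.32
tool_pos: [502.4, 219.3, 296.2]
tcp_rot: [-180.0, 0.0, 80.4]
ft_force: [0.4, -0.6, -0.9]
width: 0.001
grip_force: 0.0
```

Run:
```python
from h import *
s=robot.sense();print(s["time"],s["tool_pos"],s["ft_force"])
im,d=optics.read_camera("side");it,dt=optics.read_camera("top")
P=cloud(optics.camera_params("side"),d)
m,a,msk=blob(blue(im),(260,150,400,280));q=P[msk>0]
u=np.array([.1668,.986]);n=np.array([.986,-.1668]);o=np.array([463.5,-15.5])
A=np.c_[(q[:,:2]-o)@n,(q[:,:2]-o)@u,np.ones(len(q))];print("slopes,z",np.linalg.lstsq(A,q[:,2],rcond=None)[0],np.percentile(A[:,1],[1,99]),np.percentile(A[:,0],[1,99]))
cv2.imwrite("pics/s7.png",cv2.resize(np.hstack([im[130:300,240:420,::-1],it[150:320,275:455,::-1]]),(800,378)))
```

```text
21.325 [502.44151123 219.30997584 296.19584396] [ 0.38075578 -0.63043671 -0.94851   ]
slopes,z [ -0.26915683  -0.48530759 122.64653111] [-76.36468214  71.6751085 ] [-71.37409928  72.9830908 ]
```

View pics/s7.png

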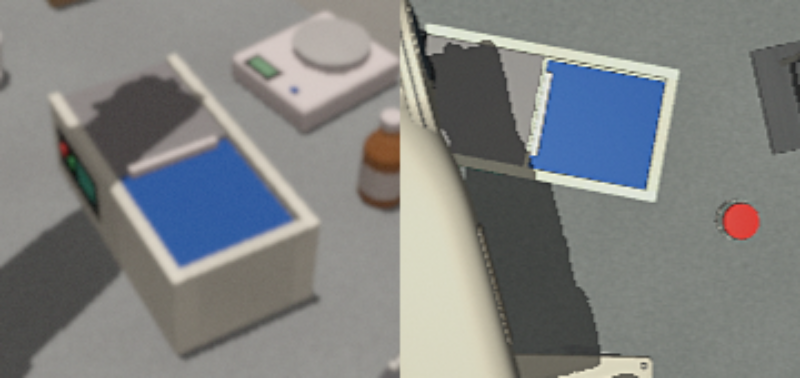

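Run:
```python
from h import *
im,d=optics.read_camera("side");P=cloud(optics.camera_params("side"),d)
m,a,msk=blob(blue(im),(260,150,400,280));q=P[(msk>0)&(d>0)];q=q[abs(q[:,2]-125)<15]
u=np.array([.1668,.986]);n=np.array([.986,-.1668]);o=np.array([463.5,-15.5])
A=np.c_[(q[:,:2]-o)@n,(q[:,:2]-o)@u,np.ones(len(q))];c=np.linalg.lstsq(A,q[:,2],rcond=None)[0];print("slopes,z",c,(q[:,2]-A@c).std())
```

```text
slopes,z [-1.68787504e-03 -1.82252202e-03  1.23983155e+02] 1.6603167695476921
```

Lid level (slope 0.002), underside about 114–115 mm, arm clear.

```bash
python3 -c "
from bench import robot
print(robot.job_done())"
```

```text
the job is handed in; nothing more can be done
None
```

I handed the job in at about 21 s. The basket is upright on the chamber floor, and the lid is against the end stop and pressed level (measured slope about 0.002 rad). The bystanders were left untouched. The hand-in returned no verdict, so I can't confirm it passed.

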